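# Flatten a warped print: separator, weight, heat dial

## Robot

A 6-joint arm with a two-finger parallel gripper is mounted at the origin on the work surface. World frame = base frame: x ahead of the robot, y to its left, z up, the work surface at z = 0. Lengths are in m, angles in rad, forces in N, time in s.
With the tool pointing down it reaches from about 0.35 to 0.975 m from the base axis. Payload 4.9 kg.
Tool frame: the origin (TCP) lies on the centre line of the jaws, within the pads' length; the fingertips stand 17 mm ahead of it and the grasp point (between the pads) lies 2 mm behind it; z points along the fingers, x is the direction in which the jaws open and shut, and the axes are right-handed (so a half turn about z gives the same grasp; the last joint's range is limited). The gripper opens to 85 mm and grips with 20 to 120 N. Pads are 22 mm wide; open, the fingers measure 114 mm over their backs; the gripper's body (76 mm by 85 mm) begins 54 mm behind the grasp point. The pads swing forward as they close: fully open they stand 13 mm farther back than shut.
Start: joints at [-1.463, 0.053, 1.613, -0, 1.476, -0.119], TCP at [0.141, -0.609, 0.248] pointing down, gripper open.
Joint ranges: [-3.01, 3.01], [-1.01, 2.22], [0.06, 2.58], [-1.02, 4.17], [0.09, 2.62], [-3.14, 3.14]. Speed limits (rad/s): [2.57, 2.57, 3.14, 3.14, 3.14, 3.14].

## Interface

Orientations are given as a unit quaternion [x, y, z, w].
In Python, from station import ctrl, inverse_kinematics, monitor, capture gives the robot as it stands. Calls block until the motion is done:
- ctrl.move_ptp(position, orientation): joint-space move of the TCP to a pose.
- ctrl.servo_line(position, rot=None, vel=0.15): straight line of the TCP; rot=None keeps the orientation; vel is the mean speed in m/s.
- ctrl.move_j(angles): joint-space move.
- ctrl.grip(opening): opening from 0.0 (shut) to 1.0 (fully open); the grip force is fixed at half the most; returns when the fingers have stopped.
- ctrl.sleep(seconds).
- inverse_kinematics(position, orientation): joint angles nearest the present ones, or None.
- monitor.get_obs(): the state.
- capture(name): name is "scene" or "top"; returns a dict with "frame" (384x512x3 uint8, blue, green, red), "range_z" (384x512 float32, m along the optical axis (not along the pixel's ray), 0 where there is no reading), "fx", "fy", "cx", "cy" (pixels), "eye" and "attitude" of the camera in the world. Camera axes: x right, y down, z forward; pixel columns grow to the right and rows downward; lengths in m; the calibration is good to about 2 mm. A picture is of the moment at which its call begins.
A pose or a line that the arm cannot do raises ctrl.Unreachable and nothing moves.
- ctrl.job_done(): hands the job in, once; it reports no verdict.
The state is a dict: "t": time; "joints": joint angles; "joint_vel": joint speeds; "joint_torque": joint torques, N m; "ee_pos": TCP position; "orientation": TCP orientation; "wrist_force": force on the tool from outside, world axes, zero at the start; "ft_torque": the same for the moment, N m; "gripper_width": opening from 0.0 (shut) to 1.0 (fully open).
Only numpy, scipy, OpenCV 4.12 (cv2) and the standard library are available. Lean on these libraries where they do the work, as an engineer would, in place of code of your own. Each camera call takes 0.05 s, during which the arm holds its last target.

## Task

Flatten the small printed panel that lies on the warm plate: lay the cork separator sheet squarely over it so that it covers the panel, then set the steel weight down squarely on the sheet without dropping it or shifting the panel from its place. After that turn the dial on the sloping front until its pointer is in line with the small raised tab on the ring around it; do not move the tab, and do not push the small things around the press (glue bottle, jar, screwdriver, gear) out of place.

Things in the scene. Friction and masses are not known exactly. Their poses are not given: they have to be found in the camera images.
- press: Fixed flattening press. Origin: on the desk, on its centre line. Aluminium plate 150 (x) by 160 (y) mm, top 77.5 mm above the desk, centred 57.5 mm along its +x. On its -x side (to the robot) a control panel, 115 mm long, 170 wide, slopes down at 30 degrees from the plate (x = -20 mm) to a lip 20 mm high (x = -120 mm), the dial in its middle (x = -70, y = 0, z = 49 mm on its face).
- dial_grip (a point): On the dial's axis, 27 mm above the slope's face: where to grip. Its z axis is the dial's axis, out of the slope; it turns with the dial. Dial: skirt disc 50 mm across, top 9 mm above the face; on it a grip bar 44 mm long, 13 wide, from 9 to 36 mm above the face, along the line from the axis to pointer. White line on one half of the bar's top and white nose on the skirt: pointer end.
- pointer (a point): Point that turns with the dial: in line with the pointer end of the bar, 30 mm from the dial's axis, 9 mm above the panel face.
- mark (a point): Point at the raised white tab of the stiff ring around the dial (80 mm across, 3 mm thick): 30 mm from the dial's axis, 9 mm above the slope's face. The tab is 5 mm wide, 28 to 40 mm from the axis, and stands 7.5 mm above the face. The dial is right when pointer is at mark.
- dial (a joint): Dial angle in rad, 0 to 4.71, growing clockwise as seen looking onto the panel from outside along the dial's axis. It stays where it is left. At 0 the bar's pointer is 135 degrees anticlockwise from straight up the slope.
- set_ring (a joint): Angle of the tab, same scale and zero as the dial: the dial is right when dial equals set_ring.
- panel: The printed panel, grey plastic with dark layer lines, 80 (x) by 48 (y) by 8 mm, lying loose on the plate. Origin: centre of its underside.
- sheet: Separator sheet, stiff cork, 100 (x) by 64 (y) by 5 mm, lying flat on a black riser block (70 by 36 by 20 mm) that its edges overhang on all sides, so its underside starts 20 mm above the desk. Origin: centre of its underside.
- weight: Steel weight, about 0.65 kg: block 80 (x) by 50 (y) by 20 mm with a bar handle over it. Origin: centre of its underside.
- weight_bar (a point): Middle of the weight's handle bar, 50 mm above its underside. The bar is 72 mm long (along the weight's x), 12 mm wide and 12 mm high, on two posts 60 mm apart; its underside is 24 mm above the block.
- glue: Bystander: white glue bottle, 28 mm across, 85 mm tall. Origin: centre of its underside.
- jar: Bystander: small jar, 48 mm across, 60 mm tall. Origin: centre of its underside.
- driver: Bystander: screwdriver lying down, 160 mm long. Origin: its underside, about mid-length.
- gear: Bystander: printed gear lying flat, 62 mm across, 22 mm high at its hub. Origin: centre of its underside.
Things that resemble listed ones, but are neither listed nor needed, are in the scene too. Leave any orange look-alike of the weight alone. There is more than one size of the panel; the one meant has the size given above.

How it is judged:
On the way, in this order (a step that is already met when the one before it is completed fails the run):
1. the sheet lies on the printed panel, released (x of sheet in the frame of panel between -0.012 and 0.012 m and y of sheet in the frame of panel between -0.01 and 0.01 m and angle between the x axis of sheet and the x axis of panel, either way round below 0.2 rad and z of sheet in the frame of panel between 0.0055 and 0.011 m and angle between sheet's own z axis and vertical below 0.1 rad and contact force between the fingers and sheet below 0.3 N), for 0.2 s.
2. the weight stands on the sheet, released (x of weight in the frame of sheet between -0.013 and 0.013 m and y of weight in the frame of sheet between -0.011 and 0.011 m and angle between the x axis of weight and the x axis of sheet, either way round below 0.2 rad and z of weight in the frame of sheet between 0.0025 and 0.008 m and angle between weight's own z axis and vertical below 0.1 rad and contact force between the fingers and weight below 0.3 N), for 0.2 s.
At the end, for the whole second after the job is handed in: Sheet flat on the panel (within 12 mm along, 10 mm across, 0.2 rad of square), weight standing on the sheet (within 13 mm along, 11 mm across, 0.2 rad of square), both at rest; dial at rest with its pointer point within 3.5 mm (about 6.5 degrees) of the tab's point (distance between pointer and mark below 0.0035 m and velocity of joint dial between -0.05 and 0.05 rad/s and x of sheet in the frame of panel between -0.012 and 0.012 m and y of sheet in the frame of panel between -0.01 and 0.01 m and angle between the x axis of sheet and the x axis of panel, either way round below 0.2 rad and z of sheet in the frame of panel between 0.0055 and 0.011 m and angle between each of sheet, weight's own z axis and vertical below 0.1 rad and x of weight in the frame of sheet between -0.013 and 0.013 m and y of weight in the frame of sheet between -0.011 and 0.011 m and angle between the x axis of weight and the x axis of sheet, either way round below 0.2 rad and z of weight in the frame of sheet between 0.0025 and 0.008 m and linear speed of each of weight, sheet below 0.02 m/s and contact force between weight and sheet above 1 N); the robot touches nothing.
It fails at once if the panel is shifted more than 20 mm from where it lay (distance of panel from where it was at the start of the episode above 0.02 m).
It fails at once if the weight is dropped (faster than 0.5 m/s with no finger on it) (linear speed of weight above 0.5 m/s and contact force between the fingers and weight below 0.1 N).
It fails at once if the tab is moved more than 3 mm (distance of mark from where it was at the start of the episode above 0.003 m).
It fails at once if a bystander is moved more than 30 mm (distance of any of glue, jar, driver, gear from where it was at the start of the episode above 0.03 m).
It also fails if it takes over 72 s, if anything falls off the work surface, if the arm or the gripper's body presses on something with over 40 N, if the wrist force passes 120 N, or if a joint passes its speed limit or range.

## Working session

There is one attempt and no reset: what is moved stays moved. The work goes in short steps, each a Python script; the robot and the scene stay as the last script left them, time stands still between calls to the robot, and variables do not carry over. Pictures are saved under pics/ and viewed, and the job is handed in when it is done.

```bash
ls; mkdir -p pics
python3 - <<'E'
from station import ctrl, monitor, capture
import cv2, numpy as np
o=monitor.get_obs(); print({k:np.round(v,3) if not isinstance(v,str) else v for k,v in o.items()})
for n in ["scene","top"]:
    c=capture(n); cv2.imwrite(f"pics/{n}0.png",c["frame"]); np.savez(f"{n}0.npz",**c)
    print(n,c["fx"],c["fy"],c["cx"],c["cy"],c["eye"],c["attitude"],(c["range_z"]>0).mean())
E
```

```text
pics
{'t': np.float64(0.0), 'joints': array([-1.463,  0.053,  1.614,  0.   ,  1.476, -0.119]), 'joint_vel': array([ 0.002, -0.001,  0.002, -0.002,  0.003,  0.   ]), 'joint_torque': array([ 2.0000e-03, -3.9368e+01, -3.7017e+01,  0.0000e+00,  7.0000e-03,
       -0.0000e+00]), 'ee_pos': array([ 0.14 , -0.608,  0.247]), 'orientation': array([ 0.783, -0.623, -0.001, -0.001]), 'wrist_force': array([ 0.069, -0.496,  0.643]), 'ft_torque': array([0.066, 0.043, 0.029]), 'gripper_width': np.float64(1.002)}
scene 368.7324670728449 368.7324670728449 253.7050774725954 193.0254690871024 [1.22327921 0.29021741 0.68715129] [ 0.50542201  0.74722197 -0.35899051 -0.23944464] 0.9956868489583334
top 414.02338417507457 414.02338417507457 255.8352861494761 188.3788188215863 [0.31398469 0.0062088  1.09547801] [-0.65868975  0.74510838 -0.07749963  0.07025043] 0.9960530598958334
```

View pics/scene0.png

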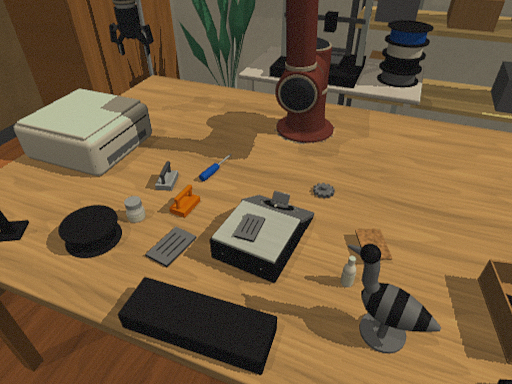

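View pics/top0.png

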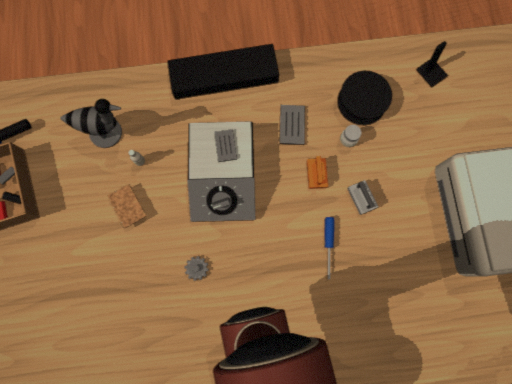

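```bash
cat > h.py <<'E'
import numpy as np, cv2
from scipy.spatial.transform import Rotation as R
def load(n): return dict(np.load(n+".npz"))
def ray(c,uv):
    uv=np.atleast_2d(np.asarray(uv,float))
    d=np.c_[(uv[:,0]-c["cx"])/c["fx"],(uv[:,1]-c["cy"])/c["fy"],np.ones(len(uv))]
    return d@R.from_quat(c["attitude"]).as_matrix().T
def onplane(c,uv,z):
    d=ray(c,uv); return c["eye"]+d*((z-c["eye"][2])/d[:,2])[:,None]
def cloud(c):
    h,w=c["range_z"].shape; v,u=np.mgrid[:h,:w]
    P=c["eye"]+ray(c,np.c_[u.ravel(),v.ravel()])*c["range_z"].reshape(-1,1)
    return P.reshape(h,w,3)
def proj(c,P):
    p=(np.atleast_2d(P)-c["eye"])@R.from_quat(c["attitude"]).as_matrix()
    return np.c_[c["fx"]*p[:,0]/p[:,2]+c["cx"],c["fy"]*p[:,1]/p[:,2]+c["cy"]]
def tri(c1,uv1,c2,uv2):
    d1=ray(c1,uv1)[0];d2=ray(c2,uv2)[0]
    s=np.linalg.lstsq(np.c_[d1,-d2],c2["eye"]-c1["eye"],rcond=None)[0]
    a=c1["eye"]+d1*s[0];b=c2["eye"]+d2*s[1]
    return (a+b)/2,np.linalg.norm(a-b)
E
python3 - <<'E'
from h import *
for n in ["scene0","top0"]:
    c=load(n);P=cloud(c)
    pts={"scene0":dict(sheet=(373,243),panel=(249,227),weight=(168,181),desk=(300,330),plate=(275,222)),"top0":dict(sheet=(127,205),panel=(227,145),weight=(363,197),desk=(290,220),plate=(205,140),dial=(221,201),jar=(351,132),glue=(136,157),driver=(329,240),gear=(197,267))}[n]
    for k,(u,v) in pts.items(): print(n,k,np.round(P[v,u],4))
def crop(n,x,y,w,h,s,out):
    cv2.imwrite(f"pics/{out}.png",cv2.resize(load(n)["frame"][y:y+h,x:x+w],None,fx=s,fy=s,interpolation=cv2.INTER_CUBIC))
crop("top0",180,115,90,110,5,"c_press"); crop("top0",270,95,130,130,4,"c_wt"); crop("top0",90,140,80,100,5,"c_sheet")
crop("scene0",200,180,200,110,4,"c_spress");crop("scene0",120,140,130,90,5,"c_swt")
E
```

```text
scene0 sheet [0.5364 0.3234 0.0255]
scene0 panel [0.6542 0.0453 0.0862]
scene0 weight [ 0.4974 -0.2853  0.0187]
scene0 desk [ 0.8099  0.2211 -0.0012]
scene0 plate [0.6083 0.0936 0.0787]
top0 sheet [0.5372 0.3214 0.027 ]
top0 panel [0.6502 0.0418 0.0815]
top0 weight [ 0.4833 -0.297   0.0208]
top0 desk [ 4.49e-01 -9.92e-02 -3.00e-04]
top0 plate [0.6727 0.097  0.0753]
top0 dial [0.508  0.0727 0.0772]
top0 jar [0.314  0.0062 1.0955]
top0 glue [0.6543 0.2812 0.0592]
top0 driver [ 0.3821 -0.1886  0.0284]
top0 gear [0.314  0.0062 1.0955]
```

View pics/c_press.png

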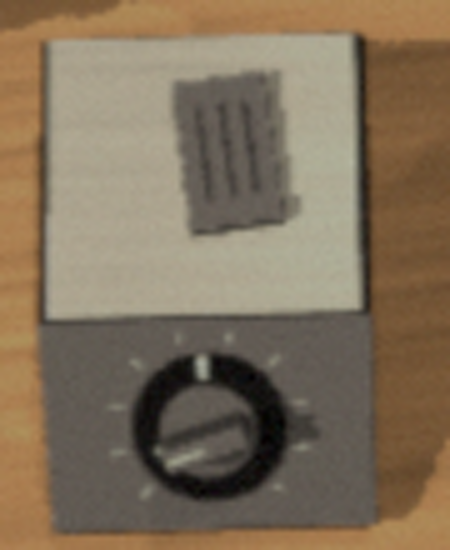

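View pics/c_wt.png

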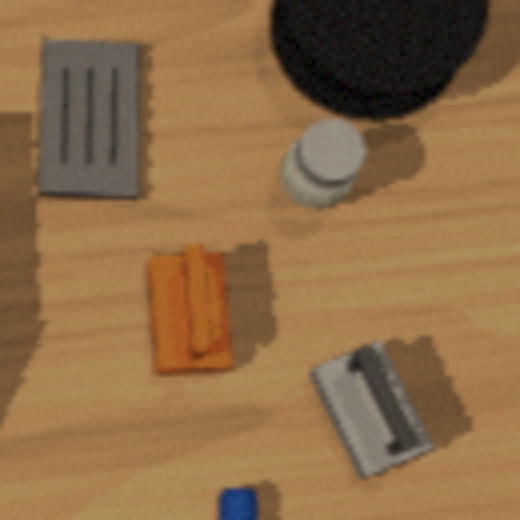

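View pics/c_sheet.png

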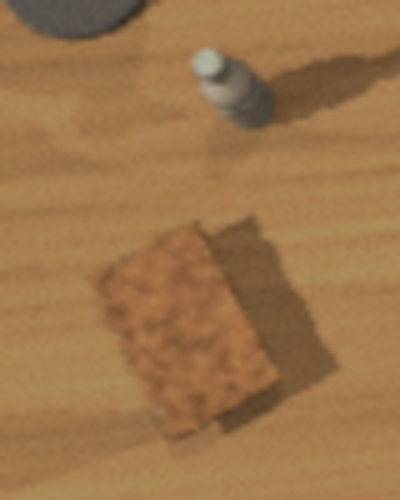

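View pics/c_swt.png

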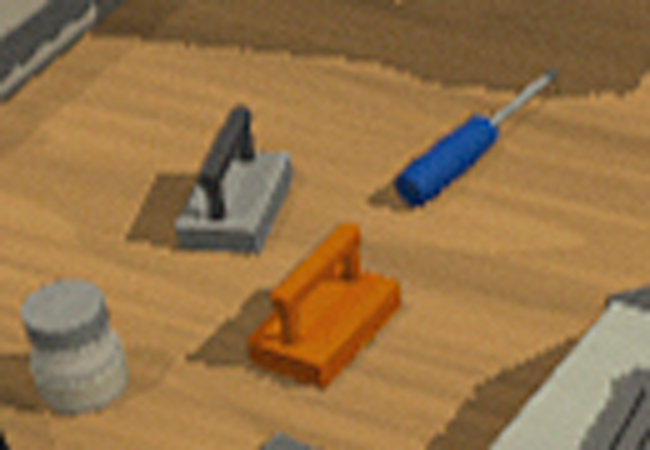

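View pics/c_spress.png

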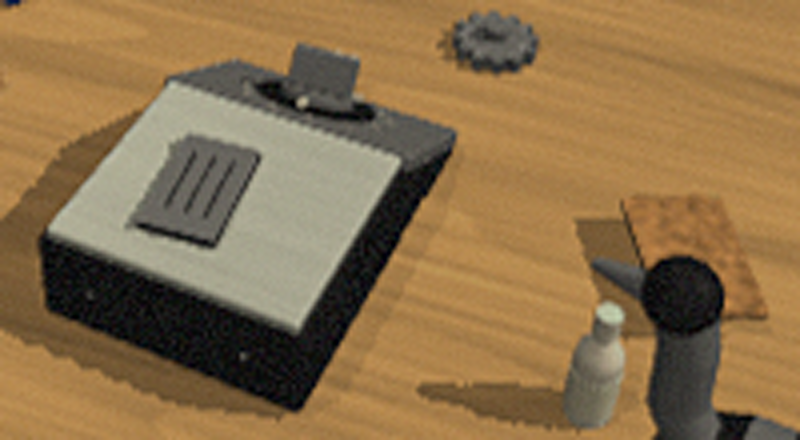

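Run:
```python
from h import *
def big(m,roi):
    k=np.zeros_like(m);x,y,w,h=roi;k[y:y+h,x:x+w]=m[y:y+h,x:x+w]
    cs=cv2.findContours(k,cv2.RETR_EXTERNAL,cv2.CHAIN_APPROX_NONE)[0]
    return max(cs,key=cv2.contourArea)
def rect(c,ct,z,name):
    P=onplane(c,ct[:,0],z); r=cv2.minAreaRect((P[:,:2]*1000).astype(np.float32))
    (cx,cy),(w,h),a=r
    if w<h: w,h,a=h,w,a+90
    # half-pixel growth ~ contour is through pixel centres
    print(name,"ctr",round(cx,1),round(cy,1),"size",round(w,1),round(h,1),"long yaw",round((a+90)%180-90,1),"n",len(P))
ROI={"top0":dict(plate=(180,115,85,75),panel=(205,120,45,50),sheet=(95,170,60,65),weight=(340,170,45,50)),
"scene0":dict(plate=(200,180,120,95),panel=(225,205,50,45),sheet=(345,220,55,50),weight=(145,155,40,40))}
for n in ROI:
    c=load(n);f=cv2.GaussianBlur(c["frame"],(3,3),0);hsv=cv2.cvtColor(f,cv2.COLOR_BGR2HSV);H,S,V=cv2.split(hsv)
    B,G,Rr=[x.astype(int) for x in cv2.split(f)]
    print(n,"px plate/panel/shadow",[f[v,u].tolist() for u,v in ([(205,140),(222,150),(238,157),(226,132)] if n=="top0" else [(275,222),(240,235),(233,232),(165,180)])])
    r=ROI[n]
    m=((V>140)&(S<60)).astype(np.uint8)*255; rect(c,big(m,r["plate"]),.0775,n+" plate")
    x,y,w,h=r["panel"]
    print(cv2.cvtColor(f,cv2.COLOR_BGR2GRAY)[y+h//2-2,x:x+w])
    m=((V<118)).astype(np.uint8)*255; rect(c,big(m,r["panel"]),.0855,n+" panel")
    m=((Rr-B>55)&(H<12)&(S>110)).astype(np.uint8)*255; cv2.imwrite(f"pics/ms_{n}.png",m); rect(c,big(m,r["sheet"]),.025,n+" sheet")
    m=((S<50)).astype(np.uint8)*255; rect(c,big(m,r["weight"]),.02,n+" weight")
c=load("top0");P=cloud(c);f=c["frame"]
x,y,w,h=ROI["top0"]["weight"]; Q=P[y:y+h,x:x+w].reshape(-1,3)
b=Q[(Q[:,2]>.046)&(Q[:,2]<.07)]; print("bar",b.mean(0),len(b),np.median(b[:,2])); u,s,vt=np.linalg.svd(b[:,:2]-b[:,:2].mean(0));print(np.degrees(np.arctan2(*vt[0][::-1])),s/len(b)**.5*12**.5)
b=Q[(Q[:,2]>.012)]; print("wt all",cv2.minAreaRect((b[:,:2]*1000).astype(np.float32)),np.median(b[:,2]))
c2=load("scene0");P2=cloud(c2);x,y,w,h=ROI["scene0"]["weight"]; Q=P2[y:y+h,x:x+w].reshape(-1,3)
b=Q[(Q[:,2]>.046)&(Q[:,2]<.065)]; print("bar scene",b.mean(0),len(b))
for n,cc,PP in (("top0",c,P),("scene0",c2,P2)):
    x,y,w,h=ROI[n]["sheet"];Q=PP[y:y+h,x:x+w].reshape(-1,3);b=Q[(Q[:,2]>.015)&(Q[:,2]<.04)];print(n,"sheet h",np.median(b[:,2]),cv2.minAreaRect((b[:,:2]*1000).astype(np.float32)),b.mean(0))
    x,y,w,h=ROI[n]["panel"];Q=PP[y+h//2-8:y+h//2+8,x+w//2-5:x+w//2+5].reshape(-1,3);print("panel h",np.median(Q[:,2]))
```

```text
top0 px plate/panel/shadow [[140, 161, 169], [75, 82, 88], [107, 122, 127], [88, 96, 102]]
top0 plate ctr 642.1 60.6 size 155.7 146.2 long yaw 84.5 n 226
[167 166 165 165 166 167 167 166 166 157 134 111  98  94  86  79  84  92
  90  79  74  84  93  89  78  75  84  93  94  97 106 124 146 164 168 170
 170 170 169 169 169 170 170 169 168]
top0 panel ctr 648.2 44.3 size 80.5 50.0 long yaw 1.2 n 91Traceback (most recent call last):
  File "<stdin>", line 23, in <module>
  File "<stdin>", line 5, in big
ValueError: max() iterable argument is empty
```

Run:
```python
from h import *
def big(m,roi):
    k=np.zeros_like(m);x,y,w,h=roi;k[y:y+h,x:x+w]=m[y:y+h,x:x+w]
    cs=cv2.findContours(k,cv2.RETR_EXTERNAL,cv2.CHAIN_APPROX_NONE)[0]
    return max(cs,key=cv2.contourArea)
def rect(c,ct,z,name):
    P=onplane(c,ct[:,0],z); r=cv2.minAreaRect((P[:,:2]*1000).astype(np.float32))
    (cx,cy),(w,h),a=r
    if w<h: w,h,a=h,w,a+90
    px=np.round(cv2.boxPoints(cv2.minAreaRect(ct))).tolist()
    print(name,"ctr",round(cx,1),round(cy,1),"size",round(w,1),round(h,1),"long yaw",round((a+90)%180-90,1),"n",len(P),px)
ROI={"top0":dict(plate=(180,115,85,75),panel=(205,120,45,50),sheet=(95,170,60,65),weight=(340,170,45,50)),
"scene0":dict(plate=(200,180,120,95),panel=(225,205,50,45),sheet=(345,220,55,50),weight=(145,155,40,40))}
for n in ROI:
    c=load(n);P=cloud(c);f=cv2.GaussianBlur(c["frame"],(3,3),0);hsv=cv2.cvtColor(f,cv2.COLOR_BGR2HSV);H,S,V=cv2.split(hsv)
    hs={"top0":[(127,205),(115,215),(100,220),(149,205)],"scene0":[(370,240),(380,250),(400,230),(350,250)]}[n]
    print("sheet,sheet,wood,shadow",[hsv[v,u].tolist() for u,v in hs])
    r=ROI[n]; z=P[:,:,2]
    m=((V>140)&(S<60)).astype(np.uint8)*255; rect(c,big(m,r["plate"]),.0775,n+" plate")
    for t in (118,128): m=((V<t)).astype(np.uint8)*255; rect(c,big(m,r["panel"]),.0855,n+f" panel{t}")
    for k,lo,hz in (("sheet",.012,.025),("weight",.01,.02)):
        m=((z>lo)&(z<.2)).astype(np.uint8)*255; m=cv2.medianBlur(m,3); rect(c,big(m,r[k]),hz,n+" "+k+" depthmask")
        x,y,w,h=r[k];Q=P[y:y+h,x:x+w][m[y:y+h,x:x+w]>0]; print("  med z",np.median(Q[:,2]),cv2.minAreaRect((Q[:,:2]*1000).astype(np.float32)))
        if k=="weight":
            b=Q[(Q[:,2]>.045)]; print("  bar",b.mean(0),np.median(b[:,2]),len(b)); vt=np.linalg.svd(b[:,:2]-b[:,:2].mean(0))[2];print("  bar yaw",np.degrees(np.arctan2(vt[0][1],vt[0][0])))
    m=((S<60)).astype(np.uint8)*255; rect(c,big(m,r["weight"]),.02,n+" weight col")
    x,y,w,h=r["panel"];Q=P[y+h//2-8:y+h//2+8,x+w//2-5:x+w//2+5].reshape(-1,3);print("panel h",np.median(Q[:,2]))
```

```text
sheet,sheet,wood,shadow [[13, 147, 160], [16, 130, 169], [16, 129, 170], [15, 136, 120]]
top0 plate ctr 642.1 60.6 size 155.7 146.2 long yaw 84.5 n 226 [[189.0, 123.0], [250.0, 122.0], [251.0, 176.0], [190.0, 178.0]]
top0 panel118 ctr 648.2 44.3 size 80.5 50.0 long yaw 1.2 n 91 [[214.0, 132.0], [234.0, 129.0], [238.0, 159.0], [218.0, 162.0]]
top0 panel128 ctr 648.9 43.7 size 82.7 52.5 long yaw 1.3 n 95 [[214.0, 131.0], [234.0, 128.0], [239.0, 159.0], [218.0, 162.0]]
top0 sheet depthmask ctr 536.7 324.4 size 100.6 64.4 long yaw 24.2 n 104 [[106.0, 196.0], [128.0, 183.0], [146.0, 216.0], [124.0, 228.0]]
  med z 0.025453835829340132 ((426.5866394042969, 201.96328735351562), (441.504638671875, 95.23535919189453), 47.91904830932617)
top0 weight depthmask ctr 484.5 -294.9 size 80.2 52.2 long yaw 16.3 n 85 [[347.0, 187.0], [364.0, 179.0], [378.0, 206.0], [360.0, 215.0]]
  med z 0.020974316442816665 ((485.1074523925781, -295.7330627441406), (80.11150360107422, 51.74135971069336), 15.963555335998535)
  bar [ 0.48407957 -0.29557066  0.05459859] 0.05510167984733971 160
  bar yaw -164.0624973657
[... 738 characters left out ...]
.0, 219.0], [397.0, 256.0], [368.0, 276.0]]
  med z 0.02663333267894652 ((852.1580810546875, 320.026611328125), (94.08616638183594, 742.6400756835938), 89.6005630493164)
scene0 weight depthmask ctr 470.0 -301.7 size 135.1 55.3 long yaw 17.8 n 72 [[154.0, 186.0], [166.0, 161.0], [181.0, 168.0], [168.0, 193.0]]
  med z 0.021000663987765678 ((817.12451171875, -12.479705810546875), (1010.3660278320312, 74.22171020507812), 40.89767074584961)
  bar [ 0.51243136 -0.26993415  0.05996728] 0.055530951405314666 110
  bar yaw 41.54270899263357
scene0 weight col ctr 471.6 -298.8 size 139.0 53.5 long yaw 16.4 n 76 [[154.0, 187.0], [167.0, 161.0], [181.0, 169.0], [168.0, 194.0]]
panel h 0.08601734056699001
```

```bash
cat >> h.py <<'E'
PY=np.radians(-5.45); PO=np.array([.642-.0575*np.cos(PY),.060-.0575*np.sin(PY),0])
RP=R.from_euler("z",PY).as_matrix()
N=RP@[-.5,0,np.sqrt(.75)]; UP=RP@[np.sqrt(.75),0,.5]; LE=np.cross(N,UP) # LE: to the left as seen (up slope = up)
DC=PO+RP@[-.07,0,.049]
def onslope(c,uv,h):
    d=ray(c,uv); s=((DC+N*h-c["eye"])@N)/(d@N); P=c["eye"]+d*s[:,None]-DC
    return np.c_[P@UP,P@LE]   # up, left
E
python3 - <<'E'
from h import *
print(PO,DC)
c=load("top0");f=c["frame"]
cv2.imwrite("pics/dial.png",cv2.resize(f[178:222,198:246],None,fx=12,fy=12,interpolation=cv2.INTER_CUBIC))
g=cv2.GaussianBlur(f,(3,3),0).max(2)
m=np.zeros_like(g);m[178:222,196:248]=(g[178:222,196:248]<60)*255
ct=max(cv2.findContours(m,cv2.RETR_EXTERNAL,cv2.CHAIN_APPROX_NONE)[0],key=cv2.contourArea)
P=onslope(c,ct[:,0],3)if 0 else onslope(c,ct[:,0],.003); print("ring",cv2.fitEllipse((P*1000).astype(np.float32)),cv2.minEnclosingCircle((P*1000).astype(np.float32)))
# rectified slope views at two heights
for n in("top0","scene0"):
  c=load(n)
  for h in (.0075,.036):
    a=np.linspace(.05,-.05,400); U,L=np.meshgrid(a,a,indexing="ij")
    q=proj(c,(DC+N*h+U[...,None]*UP+L[...,None]*LE).reshape(-1,3)).reshape(400,400,2).astype(np.float32)
    cv2.imwrite(f"pics/rect_{n}_{int(h*1e4)}.png",cv2.remap(c["frame"],q[...,0],q[...,1],cv2.INTER_CUBIC))
I=[cv2.imread(f"pics/rect_{n}_{h}.png") for n in("top0","scene0") for h in (75,360)]
cv2.imwrite("pics/rects.png",cv2.resize(np.vstack([np.hstack(I[:2]),np.hstack(I[2:])]),(600,600)))
E
```

```text
[0.58475993 0.06546118 0.        ] [0.51507637 0.07210958 0.049     ]
ring ((1.0138475894927979, 0.29572486877441406), (72.14920806884766, 73.76986694335938), 173.04327392578125) ((1.6003984212875366, -0.9255235195159912), 40.80925369262695)
```

View pics/rects.png

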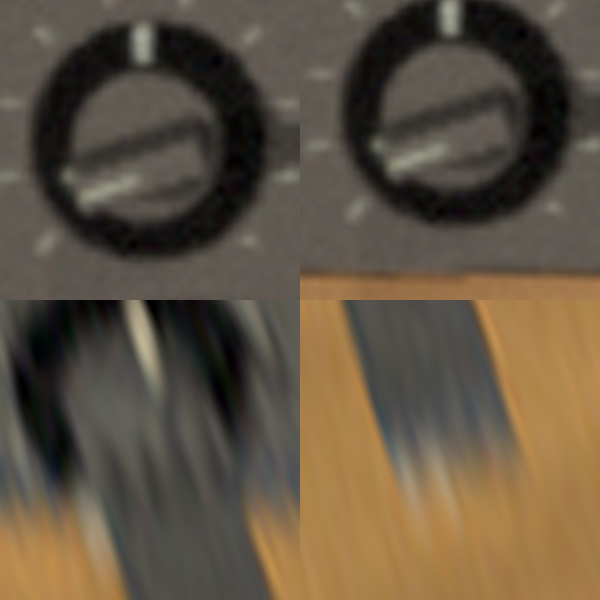

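```bash
cat >> h.py <<'E'
def down(deg):
    t=np.radians(deg);x=np.array([np.cos(t),np.sin(t),0]);z=np.array([0,0,-1.]);return R.from_matrix(np.c_[x,np.cross(z,x),z]).as_quat()
def dialq(alpha,h,sgn=1):
    "alpha: bar pointer angle, deg anticlockwise from up slope; jaws across the bar"
    a=np.radians(alpha);b=UP*np.cos(a)+LE*np.sin(a); z=-N; x=sgn*np.cross(N,b)
    return DC+N*h, R.from_matrix(np.c_[x,np.cross(z,x),z]).as_quat()
SHEET=np.array([.5367,.3244]); WT=np.array([.4842,-.2955]); PAN=np.array([.6495,.0457])
E
python3 - <<'E'
from h import *
from station import *
for th in (114.2,-65.8): print("sheet",th,[np.round(inverse_kinematics([*SHEET,z],down(th)),2) for z in (.03,.25)])
for th in (91.3,-88.7): print("pan",th,[np.round(inverse_kinematics([*PAN,z],down(th)),2) for z in (.09,.2)])
for th in (106.2,-73.8): print("wt",th,[np.round(inverse_kinematics([*WT,z],down(th)),2) for z in (.05,.25)])
for s in (1,-1):
  for a in (106.8,55,4): print("dial",s,a,[ (lambda q:None if q is None else np.round(q,2))(inverse_kinematics(*dialq(a,h,s))) for h in (.03,.12)])
c=load("top0");P=cloud(c);z=P[...,2]
for y0 in np.arange(-.5,.6,.1):
    m=(P[...,1]>y0)&(P[...,1]<=y0+.1)&(P[...,0]>.35)&(P[...,0]<.85)&(c["range_z"]>0); print(round(y0,1),np.percentile(z[m],99.8).round(3),end="; ")
E
```

```text
sheet 114.2 [array([ 0.43,  0.28,  1.75, -0.  ,  1.11, -1.57]), array([ 0.43,  0.06,  1.61, -0.  ,  1.48, -1.57])]
sheet -65.8 [array([ 0.43,  0.28,  1.75, -0.  ,  1.11,  1.57]), array([ 0.43,  0.06,  1.61, -0.  ,  1.48,  1.57])]
pan 91.3 [array([-0.04,  0.25,  1.67, -0.  ,  1.22, -1.64]), array([-0.04,  0.15,  1.59, -0.  ,  1.4 , -1.64])]
pan -88.7 [array([-0.04,  0.25,  1.67, -0.  ,  1.22,  1.5 ]), array([-0.04,  0.15,  1.59, -0.  ,  1.4 ,  1.5 ])]
wt 106.2 [array([-0.68,  0.12,  1.89, -0.  ,  1.13, -2.53]), array([-0.68, -0.09,  1.75, -0.  ,  1.48, -2.53])]
wt -73.8 [array([-0.68,  0.12,  1.89, -0.  ,  1.13,  0.61]), array([-0.68, -0.09,  1.75, -0.  ,  1.48,  0.61])]
dial 1 106.8 [array([ 0.03, -0.35,  2.34, -0.11,  0.63,  3.05]), array([ 0.05, -0.64,  2.39, -0.09,  0.88,  3.03])]
dial 1 55 [array([ 0.03, -0.35,  2.34, -0.11,  0.63, -2.33]), array([ 0.05, -0.64,  2.39, -0.09,  0.88, -2.35])]
dial 1 4 [array([ 0.03, -0.35,  2.34, -0.11,  0.63, -1.44]), array([ 0.05, -0.64,  2.39, -0.09,  0.88, -1.46])]
dial -1 106.8 [array([ 0.03, -0.35,  2.34, -0.11,  0.63, -0.1 ]), array([ 0.05, -0.64,  2.39, -0.09,  0.88, -0.11])]
dial -1 55 [array([ 0.03, -0.35,  2.34, -0.11,  0.63,  0.81]), array([ 0.05, -0.64,  2.39, -0.09,  0.88,  0.8 ])]
dial -1 4 [array([ 0.03, -0.35,  2.34, -0.11,  0.63,  1.7 ]), array([ 0.05, -0.64,  2.39, -0.09,  0.88,  1.69])]
-0.5 0.117; -0.4 0.06; -0.3 0.063; -0.2 0.058; -0.1 0.081; -0.0 0.089; 0.1 0.082; 0.2 0.199; 0.3 0.213; 0.4 0.121; 0.5 0.073;
```

Run:
```python
from h import *
from station import *
t=lambda:round(float(monitor.get_obs()["t"]),2)
q=down(-65.8)
ctrl.move_ptp([*SHEET,.20],q); print(t())
ctrl.servo_line([*SHEET,.045],vel=.2); print(t(),monitor.get_obs()["wrist_force"].round(2))
c=capture("scene");np.savez("scene1.npz",**c)
cv2.imwrite("pics/s1.png",cv2.resize(c["frame"][130:300,300:460],None,fx=3.5,fy=3.5,interpolation=cv2.INTER_CUBIC))
c=capture("top");np.savez("top1.npz",**c)
cv2.imwrite("pics/t1.png",cv2.resize(c["frame"][130:270,70:200],None,fx=3.5,fy=3.5,interpolation=cv2.INTER_CUBIC))
f0=monitor.get_obs()["wrist_force"]
z=.045
while z>.004:
    z-=.002; ctrl.servo_line([*SHEET,z],vel=.04)
    o=monitor.get_obs(); f=o["wrist_force"]-f0
    if abs(f[2])>2.5 or np.linalg.norm(f)>4: break
print(t(),z,o["ee_pos"],f)
```

```text
3.63
4.56 [0.1  0.54 0.16]
9.91 0.002999999999999973 [0.53714668 0.32462608 0.00384787] [-1.46567001  0.42297003  5.18915066]
```

View pics/s1.png

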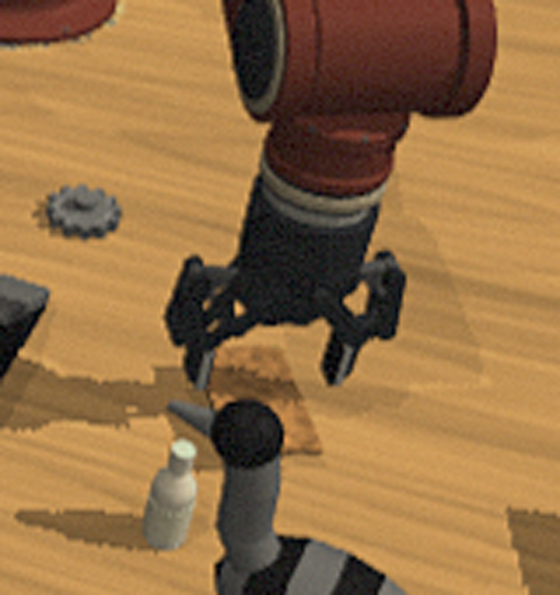

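View pics/t1.png

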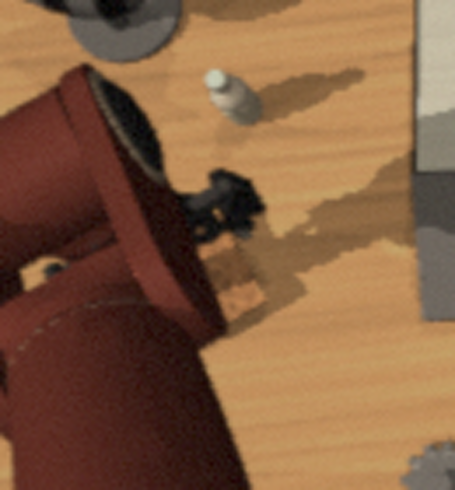

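Run:
```python
from h import *
from station import *
t=lambda:round(float(monitor.get_obs()["t"]),2)
ctrl.servo_line([*SHEET,.0257],vel=.1)
ctrl.grip(0.5); o=monitor.get_obs(); print(t(),"width",o["gripper_width"],o["wrist_force"].round(2),o["ee_pos"].round(4))
ctrl.servo_line([*SHEET,.14],vel=.2)
o=monitor.get_obs(); print(t(),"width",o["gripper_width"],o["wrist_force"].round(2))
ctrl.move_ptp([*PAN,.14],down(-88.7)); print(t(),monitor.get_obs()["gripper_width"],monitor.get_obs()["ee_pos"])
c=capture("scene");np.savez("scene2.npz",**c)
cv2.imwrite("pics/s2.png",cv2.resize(c["frame"][110:290,170:350],None,fx=3.3,fy=3.3,interpolation=cv2.INTER_CUBIC))
```

```text
10.63 width 0.7240045454696419 [-0.81 -0.24  1.88] [0.5368 0.3245 0.0258]
11.36 width 0.7250416209814281 [-0.65  0.07 -0.68]
12.51 0.7265064987888447 [0.64900575 0.04681264 0.1393849 ]
```

View pics/s2.png

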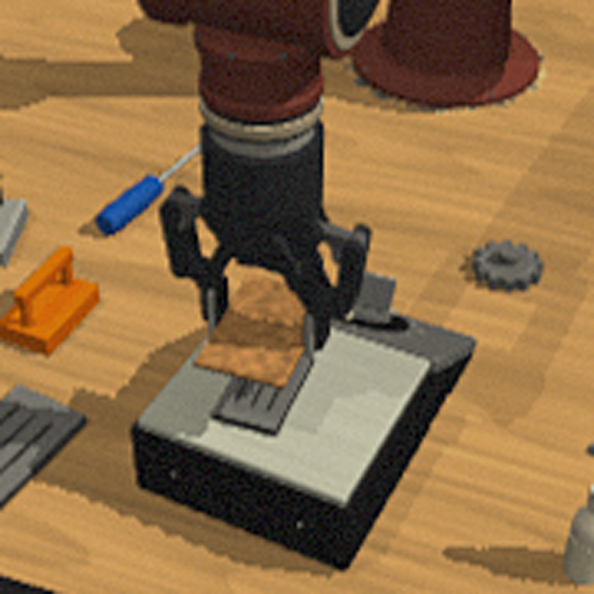

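Run:
```python
from h import *
from station import *
t=lambda:round(float(monitor.get_obs()["t"]),2)
ctrl.servo_line([*PAN,.100],vel=.12)
f0=monitor.get_obs()["wrist_force"]; z=.1
while z>.0905:
    z-=.0015; ctrl.servo_line([*PAN,z],vel=.04); o=monitor.get_obs(); f=o["wrist_force"]-f0
    if f[2]>2: break
print(t(),z,o["ee_pos"],f.round(2))
ctrl.grip(0.95); print(t(),monitor.get_obs()["gripper_width"])
ctrl.servo_line([*PAN,.17],vel=.2)
ctrl.move_ptp([*WT,.17],down(-73.8)); print(t())
for n in("scene","top"):
    c=capture(n);np.savez(n+"3.npz",**c)
    y,x=(170,190) if n=="scene" else (110,170)
    cv2.imwrite(f"pics/{n}3.png",cv2.resize(c["frame"][y:y+120,x:x+120],None,fx=4.5,fy=4.5,interpolation=cv2.INTER_CUBIC))
```

```text
14.79 0.0895 [0.6498681  0.04569903 0.09122427] [-4.83 -0.23  7.72]
15.12 0.947678703973813
17.09
```

View pics/scene3.png

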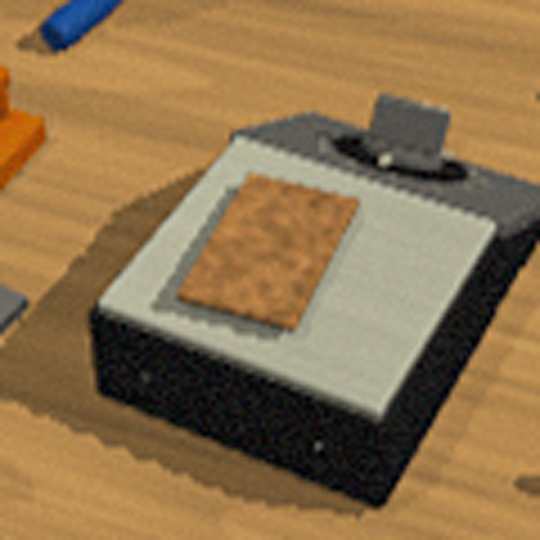

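View pics/top3.png

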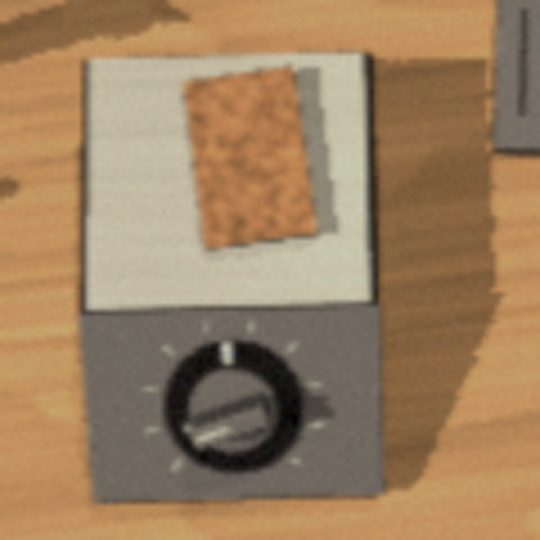

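Run:
```python
from h import *
for n,(x,y,w,h) in (("top3",(205,118,45,50)),("scene3",(215,200,65,50))):
    c=load(n);hsv=cv2.cvtColor(cv2.GaussianBlur(c["frame"],(3,3),0),cv2.COLOR_BGR2HSV)
    m=np.zeros(hsv.shape[:2],np.uint8); m[y:y+h,x:x+w]=(hsv[y:y+h,x:x+w,1]>90)*255
    ct=max(cv2.findContours(m,cv2.RETR_EXTERNAL,cv2.CHAIN_APPROX_NONE)[0],key=cv2.contourArea)
    P=onplane(c,ct[:,0],.0905); r=cv2.minAreaRect((P[:,:2]*1000).astype(np.float32)); print(n,r)
    k=cv2.erode(m,np.ones((5,5)))>0; Q=cloud(c)[k]; A=np.c_[Q[:,:2]-Q[:,:2].mean(0),np.ones(len(Q))]; print(" z,slope",np.linalg.lstsq(A,Q[:,2],rcond=None)[0].round(4), np.median(Q,0))
```

```text
top3 ((649.684326171875, 46.16083526611328), (99.73682403564453, 63.753028869628906), 1.2571083307266235)
 z,slope [ 0.0002 -0.005   0.0908] [0.64906067 0.04590672 0.09081383]
scene3 ((650.5150146484375, 44.846839904785156), (102.1141586303711, 64.8536376953125), 1.6881014108657837)
 z,slope [0.5474 0.2443 0.0664] [0.63564388 0.03517628 0.09055814]
```

Run:
```python
from h import *
from station import *
t=lambda:round(float(monitor.get_obs()["t"]),2)
ctrl.grip(0.6)
ctrl.servo_line([*WT,.051],vel=.2); o=monitor.get_obs(); print(t(),o["wrist_force"].round(2),o["ee_pos"].round(4))
ctrl.grip(0.0); o=monitor.get_obs(); f0=o["wrist_force"]; print(t(),"width",o["gripper_width"],f0.round(2),o["ee_pos"].round(4))
ctrl.servo_line([*WT,.08],vel=.1);ctrl.servo_line([*WT,.24],vel=.25)
o=monitor.get_obs(); print(t(),"width",o["gripper_width"],(o["wrist_force"]).round(2),o["ft_torque"].round(3))
ctrl.move_ptp([.650,.0457,.22],down(-88.6)); ctrl.sleep(.1); o=monitor.get_obs(); print(t(),o["ee_pos"].round(4),o["gripper_width"])
c=capture("scene");np.savez("scene4.npz",**c)
cv2.imwrite("pics/s4.png",cv2.resize(c["frame"][90:290,160:350],None,fx=3,fy=3,interpolation=cv2.INTER_CUBIC))
```

```text
18.33 [0.42 0.43 0.41] [ 0.4849 -0.2961  0.0521]
18.77 width 0.12688445130600962 [ 1.51 -3.74  3.43] [ 0.4855 -0.2969  0.0528]
20.01 width 0.12906865382344326 [-0.31  0.56 -8.79] [0.006 0.019 0.028]
21.52 [0.6499 0.0443 0.22  ] 0.12253755409747857
```

View pics/s4.png

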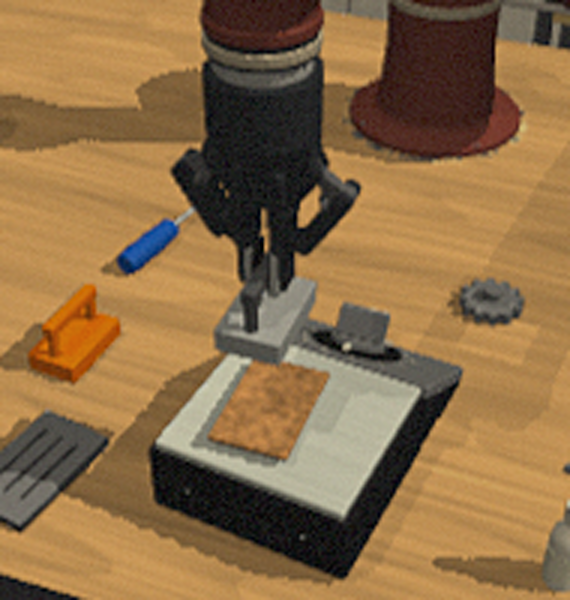

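Run:
```python
from h import *
from station import *
t=lambda:round(float(monitor.get_obs()["t"]),2)
X=[.650,.0465]
ctrl.servo_line([*X,.153],vel=.15); ctrl.sleep(.1)
f0=monitor.get_obs()["wrist_force"]; z=.153
while z>.136:
    z-=.0012; ctrl.servo_line([*X,z],vel=.03); o=monitor.get_obs(); f=o["wrist_force"]-f0
    if f[2]>4: break
print(t(),z,o["ee_pos"].round(4),f0.round(2),f.round(2))
ctrl.grip(0.45); o=monitor.get_obs(); print(t(),o["gripper_width"],o["wrist_force"].round(2))
ctrl.servo_line([*X,.24],vel=.2)
p,q=dialq(106.8,.13,-1)
ctrl.move_ptp(p,q); print(t())
for n in("scene","top"):
    c=capture(n);np.savez(n+"5.npz",**c)
    y,x=(130,190) if n=="scene" else (110,170)
    cv2.imwrite(f"pics/{n}5.png",cv2.resize(c["frame"][y:y+140,x:x+140],None,fx=4,fy=4,interpolation=cv2.INTER_CUBIC))
```

```text
24.52 0.14219999999999994 [0.6502 0.0464 0.1432] [ 0.45 -0.37 -6.28] [-3.4  -0.13  5.45]
24.91 0.449036961672164 [-1.16  0.58  0.25]
26.98
```

View pics/scene5.png

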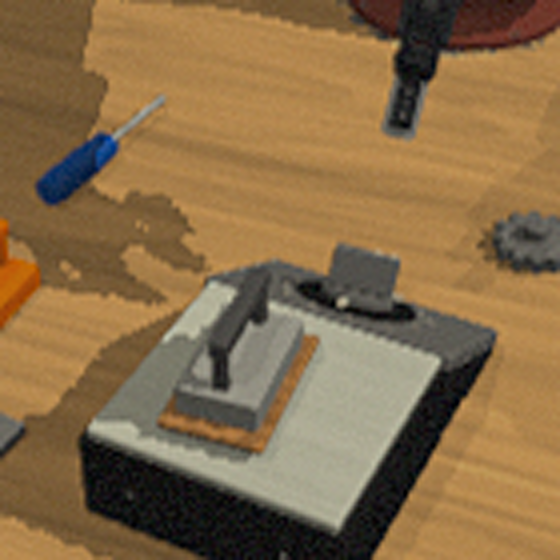

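View pics/top5.png

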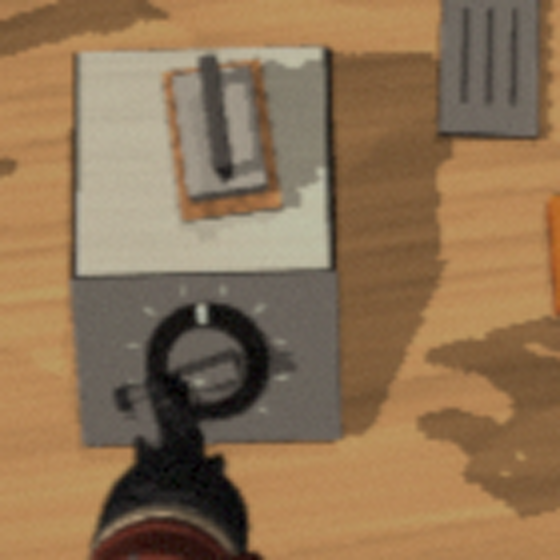

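```bash
python3 - <<'E'
from h import *
for n in ("top0","top3"):
    c=load(n);g=c["frame"].min(2).astype(int)
    def blob(u0,u1,v0,v1,t,h):
        s=g[v0:v1,u0:u1];w=np.clip(s-t,0,None).astype(float);v,u=np.mgrid[v0:v1,u0:u1]
        q=np.array([(u*w).sum(),(v*w).sum()])/w.sum(); 
        k=w>0; P=onslope(c,np.c_[u[k],v[k]],h); m=(P*w[k][:,None]).sum(0)/w[k].sum(); 
        d=np.linalg.eigh(np.cov(P.T,aweights=w[k]))[1][:,-1]
        return q.round(1),(m*1000).round(1),np.degrees(np.arctan2(m[1],m[0])).round(1),(np.degrees(np.arctan2(d[1],d[0]))%180).round(1),k.sum()
    print(n,"tab",blob(216,226,184,193,105,.0075)); print(n,"line",blob(208,222,200,212,105,.036))
    # bar body
E
python3 - <<'E'
from h import *
c=load("top3");P=cloud(c)-DC; h=P@N;u=P@UP;l=P@LE
k=(h>.028)&(h<.045)&(np.hypot(u,l)<.03); print(k.sum(),"bar c",u[k].mean(),l[k].mean(),np.median(h[k])); 
q=np.c_[u[k],l[k]];d=np.linalg.eigh(np.cov(q.T))[1][:,-1];print(np.degrees(np.arctan2(d[1],d[0]))%180)
E
```

```text
top0 tab (array([219.9, 187.8]), array([36. ,  2.7]), np.float64(4.3), np.float64(1.9), np.int64(7))
top0 line (array([216.7, 206.1]), array([-2.5, 10.6]), np.float64(103.1), np.float64(108.9), np.int64(11))
top3 tab (array([219.9, 187.8]), array([35.9,  2.7]), np.float64(4.3), np.float64(1.4), np.int64(12))
top3 line (array([216.7, 206.1]), array([-2.3, 10.5]), np.float64(102.2), np.float64(107.1), np.int64(22))
98 bar c 0.0020107556228020707 0.0018332664006732264 0.03484731744202997
108.24932887492676
```

```bash
cat >> h.py <<'E'
DC0=DC; DC=DC+UP*.0012+LE*.0008
E
python3 - <<'E'
from h import *
from station import *
t=lambda:round(float(monitor.get_obs()["t"]),2)
def F(): o=monitor.get_obs(); return t(),o["wrist_force"].round(1),round(float(o["gripper_width"]),3)
H=.031
p,q=dialq(107.5,.08,-1); ctrl.servo_line(p,q,vel=.15)
p,q=dialq(107.5,H,-1); ctrl.servo_line(p,q,vel=.08); print(F())
ctrl.grip(0.0); print(F())
for a in (90,72,54,36,20,3.5):
    p,q=dialq(a,H,-1); ctrl.servo_line(p,q,vel=.15); print(a,F(),monitor.get_obs()["ft_torque"].round(2))
ctrl.sleep(.2); o=monitor.get_obs(); x=R.from_quat(o["orientation"]).as_matrix()[:,0]; b=np.cross(x,N)*-1
print("bar ang by tool",np.degrees(np.arctan2(b@LE,b@UP)),F())
E
```

```text
(28.32, array([-0.7, -0.6,  0.8]), 0.451)
(28.68, array([-12.2,  -1.1,   8.7]), 0.137)
90 (29.14, array([-11. ,  -1.4,   8. ]), 0.14) [-0.2   1.01 -0.19]
72 (29.61, array([-9.5, -1.6,  8.2]), 0.138) [-0.26  0.99 -0.25]
54 (30.07, array([-9.3, -2. ,  8.4]), 0.137) [-0.33  0.92 -0.26]
36 (30.54, array([-9.2, -2.9,  7.4]), 0.137) [-0.34  0.89 -0.33]
20 (30.98, array([-8.9, -3.1,  6.9]), 0.142) [-0.41  0.88 -0.36]
3.5 (31.42, array([-9.1, -3.1,  7.6]), 0.135) [-0.53  0.93 -0.42]
bar ang by tool 3.536714713768483 (31.62, array([-9.6, -2.7,  7.7]), 0.137)
```

Run:
```python
from h import *
from station import *
t=lambda:round(float(monitor.get_obs()["t"]),2)
ctrl.grip(0.45)
p,q=dialq(3.5,.14,-1); ctrl.servo_line(p,q,vel=.15)
ctrl.move_j([-1.2,*monitor.get_obs()["joints"][1:]]); print(t())
for n in("scene","top"):
    c=capture(n);np.savez(n+"6.npz",**c)
def blob(c,u0,u1,v0,v1,tt,h):
    g=c["frame"].min(2).astype(int);s=g[v0:v1,u0:u1];w=np.clip(s-tt,0,None).astype(float);v,u=np.mgrid[v0:v1,u0:u1];k=w>0
    P=onslope(c,np.c_[u[k],v[k]],h);return (P*w[k][:,None]).sum(0)/w[k].sum()*1000
c=load("top6");cv2.imwrite("pics/top6.png",cv2.resize(c["frame"][115:225,180:270],None,fx=5.4,fy=5.4,interpolation=cv2.INTER_CUBIC))
cv2.imwrite("pics/scene6.png",cv2.resize(load("scene6")["frame"][170:280,190:330],None,fx=5,fy=5,interpolation=cv2.INTER_CUBIC))
P=cloud(c)-DC; h=P@N;u=P@UP;l=P@LE
k=(h>.028)&(h<.045)&(np.hypot(u,l)<.03); q=np.c_[u[k],l[k]];d=np.linalg.eigh(np.cov(q.T))[1][:,-1]
print("bar",k.sum(),u[k].mean(),l[k].mean(),"ang",(np.degrees(np.arctan2(d[1],d[0]))+90)%180-90)
I=[]
for hh in (.0075,.036):
    a=np.linspace(.05,-.05,400); U,L=np.meshgrid(a,a,indexing="ij")
    q=proj(c,(DC+N*hh+U[...,None]*UP+L[...,None]*LE).reshape(-1,3)).reshape(400,400,2).astype(np.float32)
    I.append(cv2.remap(c["frame"],q[...,0],q[...,1],cv2.INTER_CUBIC))
cv2.imwrite("pics/rect6.png",np.hstack(I))
```

```text
34.79
bar 91 0.0014813964885902985 0.0006148585453188389 ang 3.84896026387392
```

View pics/rect6.png

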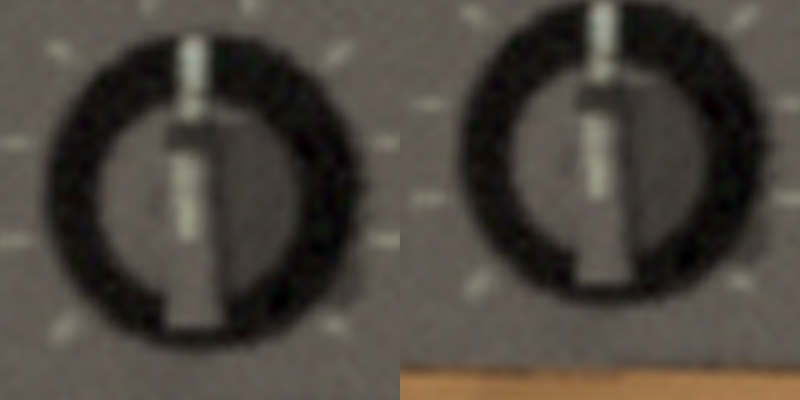

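View pics/top6.png

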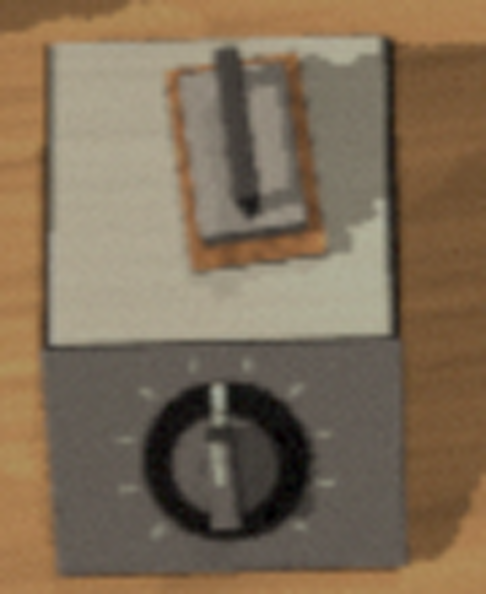

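View pics/scene6.png

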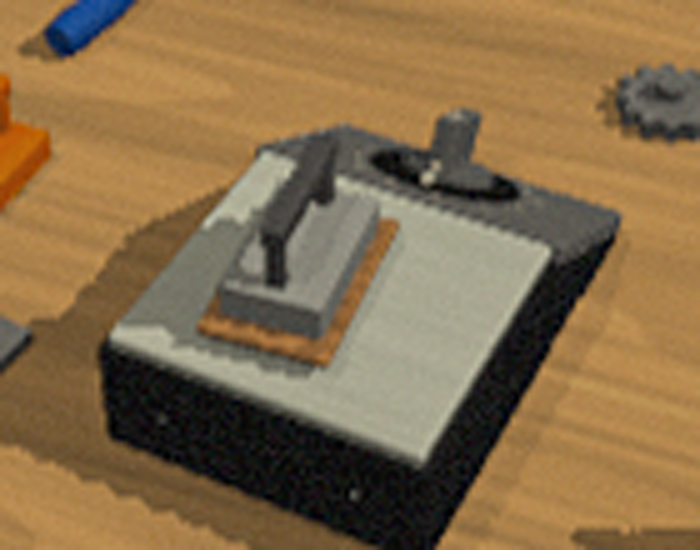

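Run:
```python
from h import *
from station import *
def tab(n):
    c=load(n);g=c["frame"].min(2).astype(int);s=g[184:191,216:225];w=np.clip(s-105,0,None).astype(float);v,u=np.mgrid[184:191,216:225]
    return (np.array([(u*w).sum(),(v*w).sum()])/w.sum()).round(2)
print("tab px",[tab(n) for n in("top0","top3","top6")])
c=load("top6");P=cloud(c);k=(P[...,2]>.103)&(P[...,2]<.2)&(abs(P[...,0]-.65)<.08)&(abs(P[...,1]-.046)<.06)
Q=P[k];print("weight",cv2.minAreaRect((Q[:,:2]*1000).astype(np.float32)),np.median(Q[Q[:,2]<.12,2]));b=Q[Q[:,2]>.135];print("bar",b.mean(0))
a,b=load("top0")["frame"].astype(int),c["frame"].astype(int)
for k,(u,v) in dict(glue=(136,157),jar=(351,132),driver=(329,240),gear=(197,267)).items(): print(k,abs(a-b)[v-20:v+20,u-20:u+20].max(2).mean().round(1))
o=monitor.get_obs();print(o["t"],o["wrist_force"].round(2))
ctrl.job_done()
```

```text
tab px [array([219.86, 187.81]), array([219.88, 187.84]), array([219.87, 187.91])]
weight ((649.352294921875, 47.365745544433594), (81.91759490966797, 49.92317199707031), 1.434850811958313) 0.11044535715917125
bar [0.6475339  0.04719222 0.14607549]
glue 2.7
jar 3.5
driver 2.8
gear 2.7
34.8917 [-0.09  0.47  0.66]
the job is handed in; nothing more can be done
```

I laid the cork sheet over the panel and set the steel weight on it. Then I turned the dial about 104° clockwise to the tab and handed the job in at about 35 s; the hand-in reports no verdict.

The last camera checks all came out inside the limits, and nothing failed:

- **Sheet:** Before the weight went on, it lay flat with its top at 90.8 mm, within about 1 mm of where I measured the panel, at 1.3–1.7° yaw. The panel itself was hidden underneath, so its final place is inferred and not seen.
- **Weight:** It stands level at about (0.649, 0.047), some 2 mm from the sheet's centre and square to it, with its block top at 110.4 mm.
- **Dial:** The bar sits at 3.8° from straight up the slope and the tab at about 3.5°. The pointer nose and tab line up to within about 1 mm in the rectified view.
- **Tab and bystanders:** The tab moved 0.1 pixel or less in the top view. The glue bottle, jar, screwdriver and gear look unchanged there too.

Two measurements did not agree:

- **Scene camera:** Its outlines of the weight and of the sheet on its riser were mixed up with the background. I used the top view for those and checked heights with both cameras.
- **Dial centre:** The estimates differed by 1–2 mm, so I used a point between them.

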